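Trim the spring scale to its green band

ROBOT

A 7-joint arm with a two-finger parallel gripper is mounted at the origin on the work surface. World frame = base frame: x ahead of the robot, y to its left, z up, the work surface at z = 0. Lengths are in m, angles in rad, forces in N, time in s.
With the tool pointing down it reaches from about 0.4 to 0.85 m from the base axis. Payload 6.9 kg.
Tool frame: the origin (TCP) lies midway between the tips of the shut fingers; the grasp point (between the pads) lies behind it (ctrl.pinch_z is the z of the grasp point in the tool frame, in m); z points along the fingers, y is the line along which they close (so a half turn about z gives the same grasp; the last joint's range is limited). The gripper opens to 85 mm and grips with 20 to 120 N. Pads are 22 mm wide; open, the fingers measure 114 mm over their backs; the gripper's body (76 mm by 85 mm) begins 54 mm behind the grasp point. The pads swing forward as they close: fully open they stand 13 mm farther back than shut.
Start: joints at [1.28, 0.507, -0.238, 1.5, 0.126, 1.149, -0.155], TCP at [0.241, -0.577, 0.231] pointing down, gripper open.
Joint ranges: [-3.08, 3.08], [-0.24, 2.05], [-1.43, 1.35], [0, 2.5], [-1.52, 4.66], [0.17, 1.96], [-2.89, 2.89]. Speed limits (rad/s): [2.39, 2.39, 3.14, 3.14, 3.14, 3.14, 3.14].

INTERFACE

Orientations are given as a unit quaternion [w, x, y, z].
In Python, from station import ctrl, get_state, vision, ticket, models gives the robot as it stands. Calls block until the motion is done:
- ctrl.movep(position, orientation): joint-space move of the TCP to a pose.
- ctrl.movel(position, frame=None, max_speed=0.15): straight line of the TCP; frame=None keeps the orientation; max_speed is the mean speed in m/s.
- ctrl.set_joints(angles): joint-space move.
- ctrl.ungrasp() and ctrl.close_gripper(force=None): open the fingers fully, or close them until they stop; force is the grip in N (None keeps the last).
- ctrl.pause(seconds).
- ctrl.ik(position, orientation): joint angles nearest the present ones, or None.
- get_state(): the state.
- vision.grab_frame(name): name is "scene" or "top" or "wrist"; returns (picture, depth): 480x640x3 uint8, blue, green, red; 480x640 float32, m along the optical axis (not along the pixel's ray), 0 where there is no reading.
- vision.camera_info(name): a dict with "mtx" (3x3 intrinsics, pixels), "R" (3x3) and "t" (3): a world point X has camera coordinates R X + t; the wrist camera has in their place "hand_eye" (4x4, takes a point from camera to tool coordinates, whose origin is the TCP and whose axes are the flange's). Camera axes: x right, y down, z forward; pixel columns grow to the right and rows downward; lengths in m; the calibration is good to about 2 mm. The wrist camera is an equidistant fisheye: a pixel r from the principal point sees the ray r / f radians off the axis. A picture is of the moment at which its call begins: read the wrist's pose just before it. camera_info takes no time and is no camera call.
A pose or a line that the arm cannot do raises ctrl.Unreachable and nothing moves.
- ticket.close_job(): hands the job in; it is judged then, once.
Trained networks look in the newest picture that a camera, given by its name, has taken for a name from the list of things; names that differ only in an ending like _2 or _b are one class to them, and where a whole thing is asked for, a point or a joint stands for the part that bears it (a point fixed in the world has none). Each returns a list of dicts, best first, with "p" (0 to 1); they miss things now and then, are a little off and sometimes report something else, mostly with a low value. They report only what shows in the picture. A call takes as long as a camera call.
- models.recognise(camera, target): "point" ([column, row] in pixels, amid what is visible of it).
- models.masks_of(camera, target): "mask" (480x640 bool, what is visible of it) and "point" ([column, row] in pixels, amid what is visible of it).
The state is a dict: "time": time; "qpos": joint angles; "qd": joint speeds; "tau": joint torques, N m; "tcp_pos": TCP position; "eef_rot": TCP orientation; "contact_force": force on the tool from outside, world axes, zero at the start; "wrist_torque": the same for the moment, N m; "width": finger opening in m; "gripper_force": force on a finger pad.
Only numpy, scipy, OpenCV 4.12 (cv2) and the standard library are available. Lean on these libraries where they do the work, as an engineer would, in place of code of your own. Each camera call takes 0.05 s, during which the arm holds its last target. There are 200 camera calls.

TASK

Slide the acrylic door of the plywood case fully open and stand one or two of the trim pieces from inside it (brass plug, black leveling screw, small silver mass) upright on the spring scale's pan, so that the red pointer comes to rest inside the green band on the column. Set them down gently, never driving the pan to its bottom stop; pieces that are not needed stay in the case compartment. Do not shift the green band or disturb the other things on the shelf.

Things in the scene. Friction and masses are not known exactly. Their poses are not given: they have to be found in the camera images.
- case: plywood instrument case lying on the shelf, 160 (x) x 370 (y) x 60 high, fixed. Origin: centre of its underside. Its +y half is an open-topped compartment (inside 140 in x; from y = +5 to +175; floor 18 above the origin, walls up to 60) holding the three trim pieces; its -y half is closed and flat on top. Aluminium door rails on both long edges reach 72 high.
- door (a joint): travel (m) of the clear acrylic door, a 146 x 180 x 5 mm plate sliding level over the case top: 0 = shut over the compartment, 0.165 = fully open, over the closed half. It slides towards the case's -y, with about 1.2 N of friction.
- door_grip (a point): point inside the blue upright grip on the middle of the acrylic door; grip is 56 (case x) x 14 (case y) x 32 high, its top 8 mm above this point, the door's upper face 24 mm below it. Moves with the door.
- brass_plug: brass plug, plain upright cylinder 21 dia x 34 high, 100 g (lowers the pan about 16 mm). Origin: centre of its underside.
- black_screw: black steel leveling screw standing on its foot, slotted top: foot 28 dia x 5, body 25 dia, 37 high in all, 150 g (lowers the pan about 24 mm). Origin: centre of its underside.
- silver_mass: small silver steel trim mass with a domed top, 30 dia cylinder up to 30, 38 high in all, 200 g (lowers the pan about 32 mm). Origin: centre of its underside.
- pan_top (a point): centre of the upper face of the spring scale's round aluminium pan, 128 dia with a rim 4 high and 3 thick; 170 above the shelf when empty. The pan only moves straight up and down; x and y axes are those of the scale. The scale's fixed white graduated column, 20 x 16, stands 100 mm from here along the scale's +y, its top 200 above the shelf.
- pan (a joint): how far the pan is pressed down (m): 0 = empty, about 0.016 per 100 g, bottom stop at 0.082.
- pointer (a point): point on the thin red pointer (3 mm high) that is fixed to the pan and runs past the column on its +x side; this point is on the mid-height of the pointer where it crosses the column, level with pan_top.
- band_mid (a point): mid-height of the green target band, a 12 mm high collar gripping the column (28 x 24 across); this point is straight below the pointer while the pan is too light. The collar stays where it is.
- dome_cover: large silver dome sensor cover, 96 dia, 61 high with its black knob, bystander. Origin: centre of its underside.
- grommet: orange rubber grommet, ring 44 dia, 12 high, bystander. Origin: centre of its underside.
- screwdriver: screwdriver lying on the shelf along its x, about 200 long, bystander.
- bullseye: black round bullseye level, 52 dia, 15 high, bystander. Origin: centre of its underside.
- jar: glass jar with a blue cap, 64 dia, 85 high, bystander. Origin: centre of its underside.
- wrench: wrench lying on the shelf along its x, about 180 long, bystander.

How it is judged:
By the outcome, as a careful person would: the job done as asked, in the order asked, and still so for the second after the job is handed in, with the robot touching nothing.
It also fails if it takes over 72 s, if anything falls off the work surface, if the arm or the gripper's body presses on something with over 40 N, if the wrist force passes 120 N, or if a joint passes its speed limit or range.

## Working session

There is one attempt and no reset: what is moved stays moved. The work goes in short steps, each a Python script; the robot and the scene stay as the last script left them, time stands still between calls to the robot, and variables do not carry over. Pictures are saved under pics/ and viewed, at most 10 in all, crops included, and the job is handed in when it is done.

```bash
ls; mkdir -p pics
python3 - <<'E'
from station import ctrl,get_state,vision,models
import cv2,numpy as np
s=get_state();print(s['time'],s['tcp_pos'],s['eef_rot'],s['width'],ctrl.pinch_z)
for n in ['scene','top']:
    im,d=vision.grab_frame(n);cv2.imwrite(f'pics/{n}0.png',im);np.save(f'pics/{n}_d.npy',d)
    c=vision.camera_info(n);print(n,c['mtx'].tolist(),np.round(-c['R'].T@c['t'],3),np.round(c['R'],3).tolist())
    for t in ['case','door_grip','brass_plug','black_screw','silver_mass','pan_top','pointer','band_mid','dome_cover','jar','grommet','bullseye','screwdriver','wrench']:
        r=models.recognise(n,t)
        for q in r[:2]:
            u,v=map(int,q['point']);z=d[v,u]
            p=c['R'].T@(np.linalg.inv(c['mtx'])@[u,v,1]*z-c['t'])
            print(t,(u,v),round(q['p'],2),np.round(p,3),round(float(z),3))
E
```

```text
pics
0.0 [ 0.24070929 -0.57625278  0.23043961] [-8.47570954e-04  9.80481019e-01  1.96611849e-01 -1.83938999e-04] 0.08550847565370528 -0.0187
scene [[541.8053039556904, 0.0, 325.7208106902239], [0.0, 541.8053039556904, 242.09259148013376], [0.0, 0.0, 1.0]] [1.505 0.172 0.722] [[-0.236, 0.971, 0.026], [0.504, 0.145, -0.851], [-0.831, -0.188, -0.524]]
case (281, 274) 0.78 [ 0.609 -0.125  0.062] 1.145
case (224, 319) 0.63 [ 0.775 -0.185  0.058] 1.021
door_grip (319, 267) 0.9 [ 0.576 -0.051  0.072] 1.154
door_grip (509, 253) 0.65 [0.499 0.332 0.127] 1.117
black_screw (406, 258) 0.47 [ 0.377  0.119 -0.   ] 1.325
pan_top (463, 234) 0.95 [0.519 0.233 0.168] 1.098
pan_top (391, 355) 0.41 [0.749 0.131 0.023] 1.001
pointer (467, 236) 0.67 [0.525 0.241 0.169] 1.09
dome_cover (462, 235) 0.73 [0.526 0.231 0.169] 1.091
jar (223, 318) 0.96 [ 0.777 -0.186  0.063] 1.016
grommet (317, 270) 0.57 [ 0.585 -0.053  0.069] 1.148
grommet (404, 258) 0.54 [0.399 0.116 0.013] 1.3
bullseye (347, 250) 0.58 [ 0.404 -0.023  0.014] 1.322
screwdriver (389, 354) 0.74 [0.746 0.127 0.021] 1.005
wrench (181, 239) 0.55 [ 0
[... 478 characters left out ...]
2  0.099] 1.233
silver_mass (403, 330) 0.16 [ 0.355 -0.223  0.044] 1.255
pan_top (183, 257) 0.67 [0.514 0.245 0.167] 1.161
pointer (189, 257) 0.9 [0.514 0.231 0.172] 1.156
pointer (405, 331) 0.18 [ 0.353 -0.226  0.054] 1.245
band_mid (149, 272) 0.58 [0.487 0.327 0.127] 1.198
dome_cover (406, 329) 0.75 [ 0.358 -0.228  0.057] 1.243
jar (387, 159) 0.82 [ 0.739 -0.194  0.088] 1.266
grommet (249, 315) 0.8 [0.393 0.128 0.01 ] 1.299
bullseye (320, 317) 0.74 [ 0.386 -0.037  0.02 ] 1.285
bullseye (328, 230) 0.64 [ 0.577 -0.058  0.097] 1.236
screwdriver (251, 164) 0.93 [0.751 0.123 0.022] 1.336
screwdriver (363, 239) 0.37 [ 0.56  -0.137  0.066] 1.263
wrench (496, 293) 0.81 [ 0.436 -0.448  0.003] 1.304
```

View pics/scene0.png

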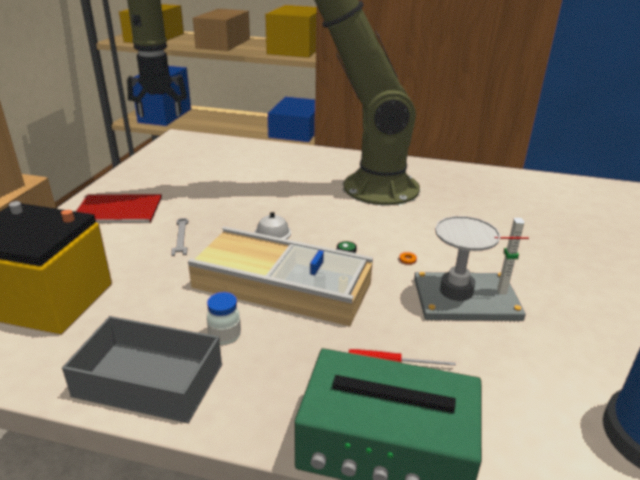

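View pics/top0.png

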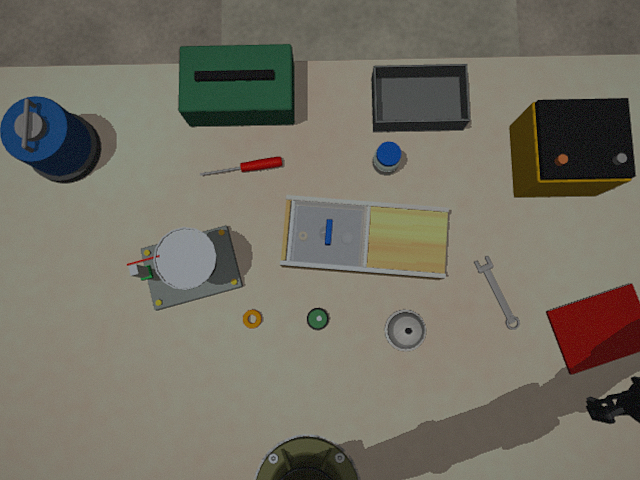

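```bash
cat > h.py <<'E'
from station import ctrl,get_state,vision,models,ticket
import cv2,numpy as np
def cloud(c,d):
    v,u=np.mgrid[:480,:640]
    P=np.stack([u,v,np.ones_like(u)],-1)@np.linalg.inv(c['mtx']).T*d[...,None]
    return (P-c['t'])@c['R']
def ray(c,u,v):
    o=-c['R'].T@c['t'];r=c['R'].T@(np.linalg.inv(c['mtx'])@[u,v,1]);return o,r
def onz(c,u,v,z):
    o,r=ray(c,u,v);return o+r*(z-o[2])/r[2]
def down(yaw): # tool z down, tool y along direction yaw+90deg (x axis at yaw)
    return np.array([0,np.cos(yaw/2),np.sin(yaw/2),0])
E
python3 - <<'E'
from h import *
for n in ['top','scene']:
    im=cv2.imread(f'pics/{n}0.png');d=np.load(f'pics/{n}_d.npy');c=vision.camera_info(n);P=cloud(c,d)
    hsv=cv2.cvtColor(im,cv2.COLOR_BGR2HSV)
    X=P[...,0];Y=P[...,1];Z=P[...,2]
    reg=(X>.45)&(X<.69)&(Y>-.4)&(Y<.1)&(d>0)
    m=reg&(Z>.045)&(Z<.09)
    q=P[m][:,:2].astype(np.float32);r=cv2.minAreaRect(q*1000);print(n,'case',r,m.sum())
    h=reg&(hsv[...,0]>100)&(hsv[...,0]<130)&(hsv[...,1]>130)
    v,u=np.nonzero(h)
    print('grip px',u.mean(),v.mean(),len(u),cv2.minAreaRect(P[h][:,:2].astype(np.float32)*1000),Z[h].max(), 'onz',onz(c,u.mean(),v.mean(),.105))
    # pan
    m=(abs(X-.515)<.12)&(abs(Y-.235)<.085)&(Z>.155)&(Z<.185)&(d>0)
    print('pan',P[m].mean(0),np.median(Z[m]),cv2.minEnclosingCircle(P[m][:,:2].astype(np.float32)*1000))
    for nm,mm in [('red',((hsv[...,0]<8)|(hsv[...,0]>172))&(hsv[...,1]>120)),('green',(abs(hsv[...,0].astype(int)-65)<20)&(hsv[...,1]>80))]:
        w=np.zeros((480,640),bool)
        if n=='top': w[225:300,115:165]=1
        else: w[215:275,495:535]=1
        v,u=np.nonzero(mm&w);print(nm,len(u),u.mean(),v.mean(),u.min(),u.max(),v.min(),v.max(),np.median(P[mm&w],0))
    a=im[215:310,110:260] if n=='top' else im[205:325,405:535]
    cv2.imwrite(f'pics/crop_{n}.png',cv2.resize(a,None,fx=5,fy=5,interpolation=cv2.INTER_CUBIC)[:600,:800])
a=cv2.imread('pics/crop_top.png');b=cv2.imread('pics/crop_scene.png')
k=np.hstack([cv2.resize(a,(400,260)),cv2.resize(b,(400,370))[:260]*0]) 
s=cv2.imread('pics/scene0.png')[205:275,480:550];t=cv2.imread('pics/top0.png')[235:295,110:180]
cv2.imwrite('pics/c1.png',np.hstack([cv2.resize(s,(400,400),interpolation=2),cv2.resize(t,(400,400),interpolation=2)]))
E
```

```text
top case ((566.1326904296875, -140.6809844970703), (370.8218994140625, 161.29660034179688), 84.39924621582031) 11419
grip px 328.1007194244604 231.88489208633092 139 ((576.0438232421875, -58.255130767822266), (12.4588623046875, 60.09383773803711), 84.30270385742188) 0.10261810331937991 onz [ 0.57143491 -0.05804422  0.105     ]
pan [0.51163934 0.24037016 0.16995103] 0.16987967832072653 ((511.6492919921875, 246.82437133789062), 72.37934875488281)
red 54 141.25925925925927 260.22222222222223 127 158 255 265 [0.50927885 0.33425619 0.17011366]
green 66 147.96969696969697 273.24242424242425 141 152 265 279 [0.48225784 0.32788665 0.12573735]
scene case ((566.1638793945312, -140.14059448242188), (373.8430480957031, 167.82098388671875), 84.60333251953125) 8344
grip px 316.3105590062112 261.7080745341615 161 ((577.3695068359375, -56.16440200805664), (11.696418762207031, 56.258087158203125), 85.71829223632812) 0.09814625779665012 onz [ 0.60633231 -0.04974284  0.105     ]
pan [0.51399146 0.24185351 0.16867089] 0.16844960449140686 ((510.5704345703125, 247.67794799804688), 72.18891143798828)
red 27 513.7407407407408 237.4814814814815 507 520 237 238 [0.50725377 0.33305654 0.16938729]
green 69 510.3623188405797 254.7826086956522 505 517 249 258 [0.49872574 0.33536493 0.12342504]
```

View pics/c1.png

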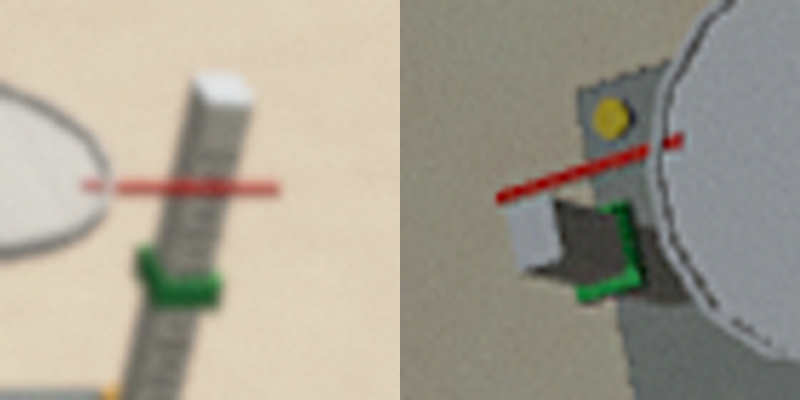

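Run:
```python
from h import *
for n in ['top','scene']:
    im=cv2.imread(f'pics/{n}0.png');d=np.load(f'pics/{n}_d.npy');c=vision.camera_info(n);P=cloud(c,d)
    hsv=cv2.cvtColor(im,cv2.COLOR_BGR2HSV);X,Y,Z=P[...,0],P[...,1],P[...,2]
    w=(abs(X-.5)<.05)&(abs(Y-.335)<.035)
    m=w&(Z>.19)&(Z<.21);print(n,'coltop',P[m].mean(0),m.sum())
    if n=='top': col=P[m].mean(0)
    g=w&(abs(hsv[...,0].astype(int)-65)<20)&(hsv[...,1]>80)
    print('green z pct',np.round(np.percentile(Z[g],[0,10,25,50,75,90,100]),4),g.sum())
    p=(np.hypot(X-.512,Y-.241)<.058)&(Z>.15)&(Z<.19);print('pan z',np.median(Z[p]))
    w2=(np.hypot(X-.512,Y-.241)<.09)&(Z>.15)&(Z<.185)&~((hsv[...,1]>100))
    w2[:, :]&=(d>0);print('circle',cv2.minEnclosingCircle(P[w2][:,:2].astype(np.float32)))
c=vision.camera_info('scene')
pan=np.array([.5117,.2405]);yv=col[:2]-pan;print('col dist',np.hypot(*yv),np.degrees(np.arctan2(yv[1],yv[0])))
yv/=np.hypot(*yv);xv=np.array([yv[1],-yv[0]])
def hz(u,v,off):
    o,r=ray(c,u,v);s=(col[:2]@xv+off-o[:2]@xv)/(r[:2]@xv);return o+s*r
for u,v,off in [(513,237.5,12),(512,252.6,14),(512,258.4,14)]:print(u,v,hz(u,v,off/1000))
```

```text
top coltop [0.48667766 0.33512004 0.19859705] 96
green z pct [0.0237 0.1223 0.1241 0.1257 0.128  0.1299 0.1317] 66
pan z 0.1695731540601835
circle ((0.509012758731842, 0.25244981050491333), 0.07824797928333282)
scene coltop [0.48994294 0.3366938  0.19601283] 82
green z pct [0.1156 0.1182 0.1207 0.1234 0.1248 0.1259 0.1272] 69
pan z 0.16827022860063592
circle ((0.5101893544197083, 0.25294503569602966), 0.07721608877182007)
col dist 0.09787272176072029 104.81281948546902
513 237.5 [0.49976455 0.33256994 0.16540047]
512 252.6 [0.50051996 0.33753622 0.130444  ]
512 258.4 [0.49976262 0.34040007 0.11623022]
```

Run:
```python
from h import *
C=np.array([.566,-.1405]);ey=np.array([.096,.9954]);yaw=-np.radians(5.5)
g=np.array([.575,-.0575])
Q=down(yaw)
ctrl.movep([*g,.16],Q);ctrl.movel([*g,.077],max_speed=.12)
ctrl.close_gripper(25);s=get_state();print(s['time'],s['width'],s['tcp_pos'])
e=s['tcp_pos'][:2]-ey*.168
ctrl.movel([*e,s['tcp_pos'][2]],max_speed=.1);s=get_state();print(s['time'],s['width'],s['tcp_pos'],s['contact_force'])
ctrl.ungrasp();ctrl.movel([*e,.2],max_speed=.2)
p=C+ey*.06
ctrl.movep([*p,.26],Q)
s=get_state();im,d=vision.grab_frame('wrist');cv2.imwrite('pics/w1.png',im);np.savez('pics/w1.npz',d=d,p=s['tcp_pos'],q=s['eef_rot'])
c=vision.camera_info('wrist');print(s['time'],c)
im,d=vision.grab_frame('top');cv2.imwrite('pics/top1.png',im);np.save('pics/top1_d.npy',d)
for n in ['brass_plug','black_screw','silver_mass','band_mid','pointer']:
    print(n,[(np.round(r['point']),round(r['p'],2)) for r in models.recognise('wrist',n)[:2]],[(np.round(r['point']),round(r['p'],2)) for r in models.recognise('top',n)[:2]])
```

```text
5.2167 0.01329992123882442 [ 0.57504336 -0.05754138  0.07722107]
7.05 0.013385221648129544 [ 0.55984083 -0.21410639  0.07720517] [-1.7498186  26.17831874 10.30162666]
9.1833 {'mtx': array([[371.64829954,   0.        , 315.31295168],
       [  0.        , 371.64829954, 235.11497832],
       [  0.        ,   0.        ,   1.        ]]), 'hand_eye': array([[ 1.40785442e-04, -9.48411840e-01, -3.17040947e-01,
         8.18942859e-02],
       [ 9.99999584e-01, -1.52287548e-04,  8.99621010e-04,
        -7.62681631e-05],
       [-9.01492606e-04, -3.17040942e-01,  9.48411424e-01,
        -1.42438531e-01],
       [ 0.00000000e+00,  0.00000000e+00,  0.00000000e+00,
         1.00000000e+00]])}
brass_plug [(array([233., 205.]), 0.92), (array([282., 193.]), 0.55)] [(array([303., 238.]), 0.62), (array([415., 234.]), 0.55)]
black_screw [(array([284., 192.]), 0.59)] []
silver_mass [(array([336., 201.]), 0.65)] [(array([187., 259.]), 0.36)]
band_mid [] [(array([150., 270.]), 0.44)]
pointer [(array([ 25., 327.]), 0.67)] [(array([187., 258.]), 0.64)]
```

View pics/w1.png

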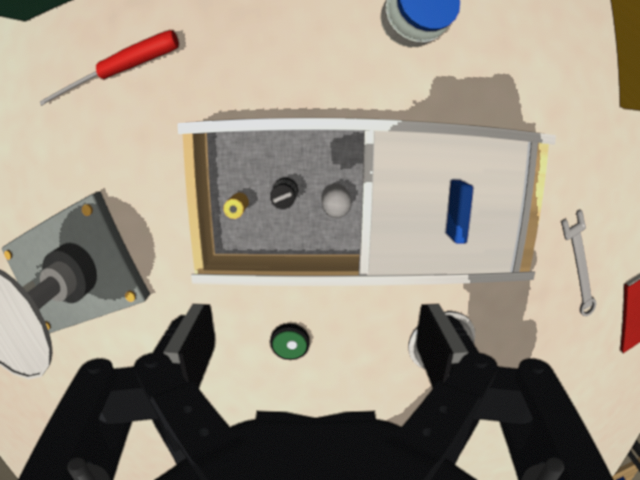

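The door sits over the closed half. The plug is at (233,208), the screw at (284,193) and the silver mass at (336,201) in the wrist view. Now I'll localise them.

```bash
cat >> h.py <<'E'
from scipy.spatial.transform import Rotation as Ro
WI=vision.camera_info('wrist')
def wpose(p,q):
    T=np.eye(4);T[:3,:3]=Ro.from_quat(np.roll(q,-1)).as_matrix();T[:3,3]=p
    return T@WI['hand_eye']
def wray(p,q,u,v):
    T=wpose(p,q);K=WI['mtx'];x=(np.asarray(u,float)-K[0,2])/K[0,0];y=(np.asarray(v,float)-K[1,2])/K[1,1]
    r=np.hypot(x,y);k=np.sin(r)/np.maximum(r,1e-9)
    D=np.stack([x*k,y*k,np.cos(r)],-1);return T[:3,3],D@T[:3,:3].T,D[...,2]
def wcloud(p,q,d):
    v,u=np.mgrid[:480,:640];o,D,cz=wray(p,q,u,v);return o+D*(d/np.maximum(cz,1e-3))[...,None]
def wonz(p,q,u,v,z):
    o,D,_=wray(p,q,u,v);return o+D*((z-o[2])/D[2])
E
python3 - <<'E'
from h import *
f=np.load('pics/w1.npz');d,p,q=f['d'],f['p'],f['q'];P=wcloud(p,q,d)
im=cv2.imread('pics/w1.png');X,Y,Z=P[...,0],P[...,1],P[...,2]
C=np.array([.566,-.1405]);ey=np.array([.096,.9954]);ex=np.array([.9954,-.096])
lx=(P[...,:2]-C)@ex;ly=(P[...,:2]-C)@ey
print('floor z',np.median(Z[(abs(lx)<.05)&(ly>.02)&(ly<.16)&(d>0)]))
m=((abs(lx)<.066)&(ly>.012)&(ly<.165)&(Z>.03)&(Z<.07)&(d>0)).astype(np.uint8)
k,l,st,ce=cv2.connectedComponentsWithStats(m)
for i in range(1,k):
    if st[i,4]>40:
        w=l==i;zt=np.percentile(Z[w],95);t=w&(Z>zt-.006);(cx,cy),r=cv2.minEnclosingCircle(P[t][:,:2].astype(np.float32))
        print(st[i],ce[i].round(),'top z',zt,'top mean',P[t].mean(0).round(4),'circ',round(cx,4),round(cy,4),round(r,4),'local',((np.array([cx,cy])-C)@ex).round(4),((np.array([cx,cy])-C)@ey).round(4))
# grip pose
hsv=cv2.cvtColor(im,cv2.COLOR_BGR2HSV);b=(abs(hsv[...,0].astype(int)-115)<12)&(hsv[...,1]>150)&(abs(lx)<.05)&(ly<0)&(ly>-.15)&(Z>.095)
print('grip',P[b].mean(0),ly[b].mean(),lx[b].mean(),b.sum())
for (u,v,z) in [(233,209,.052),(283,192,.055),(337,198,.054)]: print(wonz(p,q,u,v,z))
w=(ly>.155)&(ly<.2)&(abs(lx)<.05)&(Z>.05);print('end wall ly',np.percentile(ly[w],[5,50,95]),np.median(Z[w]))
for s in (1,-1):
    w=(ly>.0)&(ly<.16)&(lx*s>.06)&(lx*s<.1)&(Z>.064);print('rail lx',np.percentile(lx[w],[5,50,95]),np.median(Z[w]))
E
```

```text
floor z 0.33747501868224317
[359 133  11 137 715] [364. 200.] top z 0.06886840979217226 top mean [ 0.5704 -0.1266  0.0675] circ 0.5673 -0.1262 0.0661 local -0.0 0.0143
[270 180  27  30 628] [283. 194.] top z 0.056010560759196915 top mean [ 0.5791 -0.0499  0.0547] circ 0.5788 -0.0497 0.0127 local 0.004 0.0916
[321 185  31  33 794] [336. 201.] top z 0.05583710069056946 top mean [ 0.567  -0.1009  0.0537] circ 0.5663 -0.1012 0.0142 local -0.0035 0.0391
[223 195  24  24 437] [235. 206.] top z 0.05305318156313077 top mean [5.719e-01 3.000e-04 5.170e-02] circ 0.5717 0.0007 0.0109 local -0.0079 0.1411
grip [ 0.55913042 -0.2120789   0.09755156] -0.07190911789136703 3.3593364522648525e-05 710
[0.5709367  0.00062504 0.052     ]
[ 0.58323722 -0.05113703  0.055     ]
[ 0.57220795 -0.10188097  0.054     ]
end wall ly [0.1758103  0.17955223 0.18556623] 0.05945175116936663
rail lx [0.06881662 0.07691393 0.08171237] 0.07232016884048617
rail lx [-0.08093994 -0.07548197 -0.06571802] 0.0717353376440712
```

```bash
cat >> h.py <<'E'
PAN=np.array([.5122,.2402]);SY=np.array([np.cos(np.radians(104.8)),np.sin(np.radians(104.8))])
QC=down(np.radians(84.5));QS=down(np.radians(104.8))
def snap(n):
    s=get_state();im,d=vision.grab_frame(n);return s,im,d
def pick(xy,ztcp):
    ctrl.movep([*xy,.15],QC);ctrl.movel([*xy,ztcp],max_speed=.12);ctrl.close_gripper(30)
    s=get_state();print('grasp',s['time'],s['width'],s['tcp_pos'],s['gripper_force'])
    ctrl.movel([*xy,.26],max_speed=.25)
E
python3 - <<'E'
from h import *
print(ctrl.ik([.5717,.0006,.0235],QC),ctrl.ik([*PAN,.15],QS))
pick([.5717,.0006],.0240)
h=PAN-.022*SY
ctrl.movep([*h,.26],QS)
s,im,d=snap('wrist');cv2.imwrite('pics/w2.png',im);np.savez('pics/w2.npz',d=d,p=s['tcp_pos'],q=s['eef_rot'])
print(s['time'],s['width'])
P=wcloud(s['tcp_pos'],s['eef_rot'],d);X,Y,Z=P[...,0],P[...,1],P[...,2]
hsv=cv2.cvtColor(im,cv2.COLOR_BGR2HSV)
lx=(P[...,:2]-PAN)@np.array([SY[1],-SY[0]]);ly=(P[...,:2]-PAN)@SY
g=(abs(hsv[...,0].astype(int)-65)<20)&(hsv[...,1]>80)&(ly>.07)&(ly<.13)&(abs(lx)<.03)
print('green',g.sum(),np.percentile(Z[g],[5,25,50,75,90,95]) if g.any() else 0)
r=((hsv[...,0]<8)|(hsv[...,0]>172))&(hsv[...,1]>120)&(ly>.05)&(ly<.14)&(abs(lx)<.04)
print('red',r.sum(),np.percentile(Z[r],[5,25,50,75,95]) if r.any() else 0,ly[r].mean(),lx[r].mean())
pn=(np.hypot(lx,ly)<.09)&(Z>.16)&(Z<.18);print('pan',np.median(Z[pn]),pn.sum())
ct=(ly>.08)&(ly<.12)&(abs(lx)<.025)&(Z>.19)&(Z<.21);print('col',ct.sum(),P[ct].mean(0),lx[ct].mean(),ly[ct].mean())
E
```

```text
[ 0.32304452  0.72617884 -0.59135312  1.8751084   0.59394392  0.72277387
 -0.70706854] [ 0.02717294  0.5935726  -0.81467333  1.76962207  0.50457212  1.00044347
 -0.72537194]
grasp 12.6583 0.020126616657946274 [5.71776737e-01 5.45600615e-04 2.42170677e-02] 29.513319114921615
14.65 0.01974198464351895
green 366 [0.11899892 0.12595969 0.12678494 0.12732335 0.12779732 0.12814794]
red 638 [0.17006635 0.17088364 0.17134738 0.1718035  0.17252974] 0.08814868096544771 0.017943545291302234
pan 0.16991743925734 30163
col 1176 [0.48547494 0.33739261 0.19943103] -0.0010109701093390117 0.10079488974727255
```

View pics/w2.png

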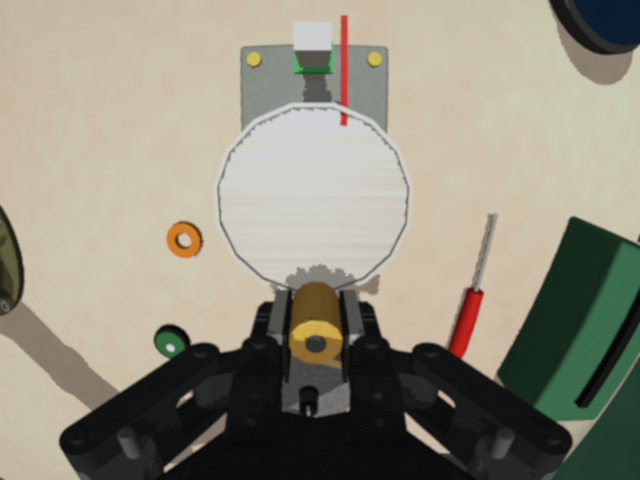

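```bash
cat >> h.py <<'E'
def place(off,zc,press):
    xy=PAN+off*SY
    ctrl.movep([*xy,zc+.03],QS);ctrl.movel([*xy,zc+.004],max_speed=.06);ctrl.pause(.3)
    f0=get_state()['contact_force'];ctrl.movel([*xy,zc-press],max_speed=.025);ctrl.pause(.5)
    s=get_state();print('placed',s['time'],f0,s['contact_force'],s['tcp_pos']);
    ctrl.ungrasp();ctrl.pause(.3)
    ctrl.movel([*xy,.26],max_speed=.12)
E
python3 - <<'E'
from h import *
place(.022,.1762,.0155)
ctrl.movep([*(PAN-.03*SY),.28],QS)
s,im,d=snap('wrist');cv2.imwrite('pics/w3.png',im)
P=wcloud(s['tcp_pos'],s['eef_rot'],d);Z=P[...,2]
lx=(P[...,:2]-PAN)@np.array([SY[1],-SY[0]]);ly=(P[...,:2]-PAN)@SY
pn=(np.hypot(lx,ly)<.055);print('pan',np.median(Z[pn]));t=pn&(Z>np.median(Z[pn])+.02);print('plug',lx[t].mean(),ly[t].mean(),np.percentile(Z[t],95),t.sum(),get_state()['time'])
E
```

```text
placed 17.4 [ 0.03552795  0.37423696 -1.21790124] [-0.57415489 -0.62721277  0.17030876] [0.50653585 0.26143065 0.16070187]
pan 0.3490644460778787
plug 0.0005574134505957917 -0.007788777851352924 0.4217857631221732 10245 19.7083
```

View pics/w3.png

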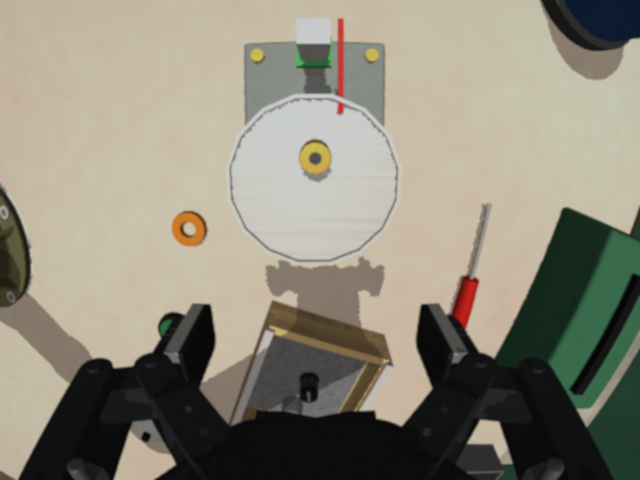

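Run:
```python
from h import *
pick([.5675,-.1014],.0228)
z=get_state()
place(-.022,.154+.0049,.0315)
h=PAN-.05*SY
ctrl.movep([*h,.28],QS)
s,im,d=snap('wrist');cv2.imwrite('pics/w4.png',im)
P=wcloud(s['tcp_pos'],s['eef_rot'],d);Z=P[...,2];hsv=cv2.cvtColor(im,cv2.COLOR_BGR2HSV)
lx=(P[...,:2]-PAN)@np.array([SY[1],-SY[0]]);ly=(P[...,:2]-PAN)@SY
r=((hsv[...,0]<8)|(hsv[...,0]>172))&(hsv[...,1]>120)&(ly>.05)&(ly<.14)&(abs(lx)<.04)
print('red',r.sum(),np.percentile(Z[r],[5,25,50,75,95]));print(get_state()['time'])
s2,im2,_=snap('scene')
cv2.imwrite('pics/c4.png',np.hstack([cv2.resize(im2[205:325,420:540],(390,390),interpolation=2),cv2.resize(im[:320,160:480],(390,390))]))
```

```text
grasp 22.7667 0.028808275600838856 [ 0.56746157 -0.1014779   0.02314806] 29.59608883364126
placed 28.075 [ 0.56160934 -0.31066318 -2.05797269] [ 0.33452513 -0.03372098  0.47036975] [0.51781283 0.21892237 0.12737895]
red 366 [0.12138521 0.1221809  0.12274229 0.12321201 0.12417858]
30.5417
```

View pics/c4.png

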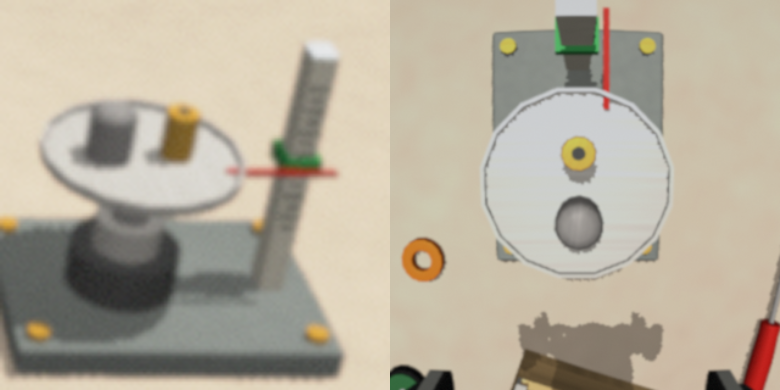

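Run:
```python
from h import *
for k,(off,z) in enumerate([(-.05,.28),(-.10,.26)]):
    if k: ctrl.movel([*(PAN+off*SY),z],max_speed=.15);ctrl.pause(.3)
    s,im,d=snap('wrist')
    P=wcloud(s['tcp_pos'],s['eef_rot'],d);Z=P[...,2];hsv=cv2.cvtColor(im,cv2.COLOR_BGR2HSV).astype(int)
    lx=(P[...,:2]-PAN)@np.array([SY[1],-SY[0]]);ly=(P[...,:2]-PAN)@SY
    r=((hsv[...,0]<8)|(hsv[...,0]>172))&(hsv[...,1]>120)&(ly>.05)&(ly<.14)&(abs(lx)<.04)
    g=(abs(hsv[...,0]-65)<20)&(hsv[...,1]>80)&(ly>.07)&(ly<.13)&(abs(lx)<.03)
    print('red',r.sum(),np.percentile(Z[r],[5,50,95]),'green',g.sum(),np.percentile(Z[g],[1,5,25,50,75,95]))
    cl=(ly>.08)&(ly<.12)&(abs(lx)<.015)&(Z>.19)&(Z<.21);print('coltop',np.median(Z[cl]),get_state()['time'])
    v,u=np.nonzero(g);a,b=int(v.mean()),int(u.mean());c=im[max(0,a-30):a+30,max(0,b-40):b+40];cv2.imwrite('pics/w5.png',cv2.resize(c,None,fx=8,fy=8,interpolation=2))
```

```text
red 361 [0.12090995 0.1227538  0.12405788] green 364 [0.12006853 0.12317078 0.12597385 0.12668204 0.12731375 0.14230867]
coltop 0.19959057039820283 30.6417Traceback (most recent call last):
  File "<stdin>", line 9, in <module>
    return _quantile_unchecked(
        a, q, axis, out, overwrite_input, method, keepdims, weights)
    return _ureduce(a,
                    func=_quantile_ureduce_func,
    ...<5 lines>...
                    overwrite_input=overwrite_input,
                    method=method)
    r = func(a, **kwargs)
    result = _quantile(arr,
                       quantiles=q,
    ...<2 lines>...
                       out=out,
                       weights=wgt)
    slices_having_nans = np.isnan(arr[-1, ...])
                                  ~~~^^^^^^^^^
IndexError: index -1 is out of bounds for axis 0 with size 0
```

View pics/w5.png

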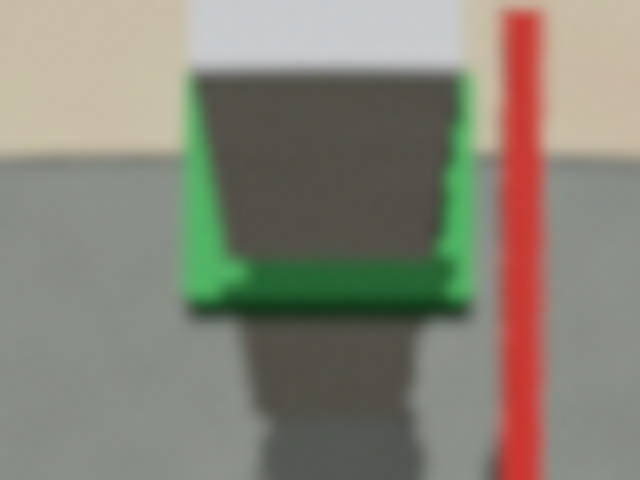

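The pointer sits mid-band: pointer mid at 0.121, band 0.115–0.127. Next I'll confirm the door is hard against its stop with a gentle nudge.

Run:
```python
from h import *
C=np.array([.566,-.1405]);ey=np.array([.096,.9954])
P=lambda l,z:[*(C+ey*l),z]
ctrl.movep([*(PAN-.15*SY),.27],QC)
ctrl.close_gripper(25)
ctrl.movep(P(-.02,.2),QC);ctrl.movel(P(-.02,.086),max_speed=.15)
ctrl.movel(P(-.046,.086),max_speed=.06);ctrl.pause(.2);f0=get_state()['contact_force']
for l in np.arange(-.048,-.072,-.002):
    ctrl.movel(P(l,.086),max_speed=.03);ctrl.pause(.1);s=get_state();f=(s['contact_force']-f0)@[*ey,0]
    print(round(l,4),round(float((s['tcp_pos'][:2]-C)@ey),4),round(f,2))
    if f>4: break
ctrl.movel(P(-.03,.086),max_speed=.05);ctrl.movel(P(-.03,.25),max_speed=.25)
print(get_state()['time'])
ctrl.movep([.45,-.2,.3],QC);ctrl.ungrasp()
s,im,d=snap('top');cv2.imwrite('pics/top9.png',im);print(get_state()['time'])
```

```text
-0.048 -0.048 0.06
-0.05 -0.05 -0.49
-0.052 -0.052 -0.99
-0.054 -0.054 0.28
-0.056 -0.0556 1.59
-0.058 -0.0557 6.17
38.925
40.3333
```

View pics/top9.png

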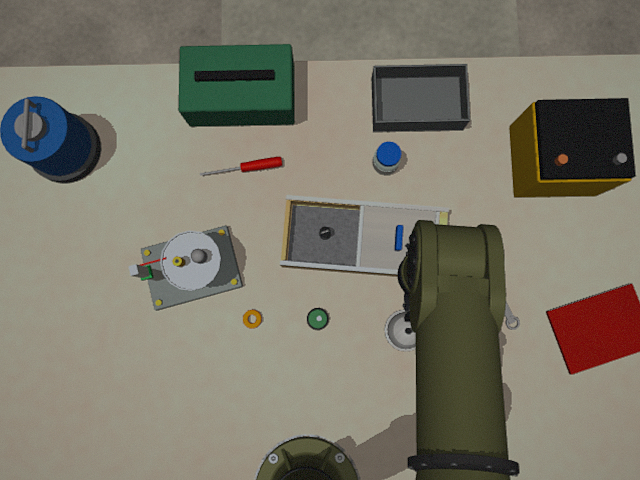

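The nudge met the stop. In the final top view the door grip is at (399,237), fully open. The plug at (178,260) and the mass at (200,256) stand on the pan, the screw at (325,233) is still in the case, and the other things have not moved.

```bash
python3 -c "
from station import ticket
print(ticket.close_job())"
```

```text
the job is handed in; nothing more can be done
None
```

The job is handed in at about 40 s: the door is fully open, and the brass plug and silver mass stand upright on the pan with the pointer at mid-height in the green band (my measurement; the judge's result was not shown). The black screw is still in the case.

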